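# Kit the power supply parts into the caddy

### The arm

A 7-joint arm with a two-finger parallel gripper is mounted at the origin on the work surface. World frame = base frame: x ahead of the robot, y to its left, z up, the work surface at z = 0. Lengths are in m, angles in rad, forces in N, time in s.
With the tool pointing down it reaches from about 0.4 to 0.85 m from the base axis. Payload 4.4 kg.
Tool frame: the origin (TCP) lies at the very end of the fingers, on their centre line; the grasp point (between the pads) lies 19 mm behind it; z points along the fingers, y is the line along which they close (so a half turn about z gives the same grasp; the last joint's range is limited). The gripper opens to 94 mm and grips with 3 to 60 N. Pads are 16 mm wide; open, the fingers measure 119 mm over their backs; the gripper's body (75 mm by 177 mm) begins 78 mm behind the grasp point.
Start: joints at [1.21, 0.628, 0.038, 1.517, -0.027, 0.996, -0.02], TCP at [0.189, -0.622, 0.205] pointing down, gripper open.
Joint ranges: [-3.06, 3.06], [-0.37, 2.12], [-1.25, 1.32], [0.18, 2.47], [-1.1, 4.24], [0.23, 1.98], [-2.94, 2.94]. Speed limits (rad/s): [2.57, 2.57, 3.14, 3.14, 3.14, 3.14, 3.14].

### API

Orientations are given as a rotation vector (axis times angle).
In Python, from plant import env, imaging, workorder gives the robot as it stands. The module is installed in compiled form; this text tells all that it offers.
- The arm moves only by the shell command python3 -m handwheel 'ROWS' [FORCE]. ROWS is a JSON object of lists of equal length, an entry for each row: "grip": the finger opening in cm, from 0 to 9.4; "delta_pos": the shift along the tool's x, y, z in cm, a list of three; "twist": the turn about the tool's z in rad. A call has 1 to 10 rows; each row shifts and turns the commanded pose from where the row before left it, along the tool's axes as they then stand; what a row does not reach is not made up. A row lasts 1/8 s, in which the tool goes at most 62.5 mm and 10.7 degrees, less where a joint would pass 70% of its speed; a pose out of reach is approached as far as the arm can. A call with a gripper value outside its range is refused whole. The fingers move at their own pace and stop on an object; FORCE is the grip in N (left out, the last holds). Time passes only in rows, so rows that do not move let the fingers close. It gives the time, the measured TCP pose, the force, the opening and the grip force at its end, in the units of the state.
- env.state(): the state, without advancing time (a new reading comes with each control period).
- imaging.get_image(name): name is "scene" or "top"; returns a dict with "image" (400x640x3 uint8, blue, green, red), "mtx" (3x3 intrinsics, pixels), "R" (3x3) and "t" (3): a world point X has camera coordinates R X + t. Camera axes: x right, y down, z forward; pixel columns grow to the right and rows downward; lengths in m; the calibration is good to about 2 mm. A picture is of the moment at which its call begins. There is no depth.
- workorder.finish_job(): hands the job in; it is judged then, once.
The state is a dict: "t": time; "joint_pos": joint angles; "joint_velocities": joint speeds; "joint_efforts": joint torques, N m; "tcp_pos": TCP position; "orientation": TCP orientation; "contact_force": force on the tool from outside, world axes, zero at the start; "ft_torque": the same for the moment, N m; "finger_gap": opening from 0.0 (shut) to 1.0 (fully open); "grasp_force": force on a finger pad.
Only numpy, scipy, OpenCV 4.12 (cv2) and the standard library are available. Lean on these libraries where they do the work, as an engineer would, in place of code of your own. Each camera call takes 0.05 s, during which the arm holds its last target. There are 200 camera calls.

### The job

Fill the parts caddy for the next power supply: stand the thick capacitor in the round holder, the long heat sink in the oblong holder and the block transformer in the square holder, and lay the ring transformer over the post. Each must end released, upright and fully down on its holder's floor, near the middle, set down and not dropped. Leave the thin capacitor and the short heat sink standing where they are.

Things in the scene. Friction and masses are not known exactly. Their poses are not given: they have to be found in the camera images.
- capacitor_thick: The thicker of two capacitors: upright black cylinder with a silver top, 36 mm in diameter, 50 mm tall, 75 g. Loose on the bench. Origin: centre of its underside; z up.
- capacitor_thin: Look-alike, stays: upright black cylinder with a silver top, only 24 mm in diameter, 50 mm tall, 35 g. Loose. Origin: centre of its underside; z up.
- heatsink_long: The longer of two finned aluminium heat sinks, standing upright on the bench: 50 mm long (its x), 20 mm across the fins (its y), 45 mm tall, 65 g. It can be gripped across its fins (y). Loose. Origin: centre of its underside; z up.
- heatsink_short: Look-alike, stays: finned aluminium heat sink, only 30 mm long (its x), 20 mm across the fins (its y), 45 mm tall, 40 g. Loose. Origin: centre of its underside; z up.
- transformer_block: Block-shaped transformer: dark laminated steel core 48 mm long (its x), 26 mm thick (its y), 40 mm tall, with copper windings bulging to 40 mm overall in y, between 6 and 34 mm up. The flat core ends, 48 mm apart along x, can be gripped. 260 g. Loose. Origin: centre of its underside; z up.
- transformer_ring: Ring-shaped (toroidal) copper-wound transformer lying flat: 54 mm outside diameter, hole 26 mm right through, 28 mm tall, 220 g. Loose. Origin: centre of its underside, in the hole; z up.
- round_well: Holder (white base, grey walls), one of four fixed in a black caddy (196 x 180 mm, rim 12 mm) in two rows of two (pitch 92 mm in x, 84 in y), corners vary. For the thick capacitor: round wall, 58 mm inside diameter, rising 8 mm above its floor. Base 86 (x) by 78 mm (y), 3 mm thick: floor 3 mm above the origin, the centre of its underside, 6 mm above the bench.
- slot_well: Holder (white base, grey walls), one of four fixed in a black caddy (196 x 180 mm, rim 12 mm) in two rows of two (pitch 92 mm in x, 84 in y), corners vary. For the long heat sink: oblong wall, 72 mm (x) by 42 mm (y) inside, 3 mm thick, rising 8 mm above its floor; the sink stands lengthwise along x. Base 86 (x) by 78 mm (y), 3 mm thick: floor 3 mm above the origin, the centre of its underside, 6 mm above the bench.
- square_well: Holder (white base, grey walls), one of four fixed in a black caddy (196 x 180 mm, rim 12 mm) in two rows of two (pitch 92 mm in x, 84 in y), corners vary. For the block transformer: square wall, 68 by 68 mm inside, 3 mm thick, rising 8 mm above its floor. Base 86 (x) by 78 mm (y), 3 mm thick: floor 3 mm above the origin, the centre of its underside, 6 mm above the bench.
- post_well: Holder (white base, grey walls), one of four fixed in a black caddy (196 x 180 mm, rim 12 mm) in two rows of two (pitch 92 mm in x, 84 in y), corners vary. For the ring transformer: no wall, a steel post at its centre, 9 mm in diameter, its tip 15 mm above the floor; the ring lies flat on the floor, post in its hole. Base 86 (x) by 78 mm (y), 3 mm thick: floor 3 mm above the origin, the centre of its underside, 6 mm above the bench.
Things that resemble listed ones, but are neither listed nor needed, are in the scene too. Of the things like the transformer_ring, leave any that is green; of the rest the smaller one is meant.

How it is judged:
By the outcome, as a careful person would: the job done as asked, in the order asked, and still so for the second after the job is handed in, with the robot touching nothing.
It also fails if it takes over 106 s, if anything falls off the work surface, if the arm or the gripper's body presses on something with over 40 N, if the wrist force passes 120 N, or if a joint passes its speed limit or range.

## Working session

There is one attempt and no reset: what is moved stays moved. The work goes in short steps, Python scripts to look and compute and a shell command to move; the robot and the scene stay as the last step left them, time stands still between calls to the robot, and variables do not carry over. Pictures are saved under pics/ and viewed, at most 14 in all, crops included, and the job is handed in when it is done.

```bash
mkdir -p pics; python3 - <<'E'
from plant import env, imaging
import cv2,pickle
for n in("scene","top"):
    d=imaging.get_image(n);cv2.imwrite(f"pics/{n}0.png",d["image"]);pickle.dump(d,open(n+"0.pkl","wb"))
    print(n,d["mtx"].tolist(),(-d["R"].T@d["t"]).round(3),d["R"].round(2).tolist())
s=env.state();print(s)
E
```

```text
scene [[382.46735171605184, 0.0, 327.4041023479436], [0.0, 382.46735171605184, 200.33205874755643], [0.0, 0.0, 1.0]] [ 0.945 -0.183  0.627] [[0.37, 0.93, -0.01], [0.71, -0.29, -0.64], [-0.6, 0.22, -0.77]]
top [[376.27773176597657, 0.0, 320.8081111812579], [0.0, 376.27773176597657, 192.46976523663983], [0.0, 0.0, 1.0]] [ 0.364 -0.043  0.849] [[0.0, -1.0, -0.01], [-0.99, -0.0, -0.16], [0.16, 0.01, -0.99]]
{'t': 0.1, 'joint_pos': array([ 1.21020921,  0.62922698,  0.03843254,  1.51824343, -0.02699309,
        0.99628552, -0.01995242]), 'joint_velocities': array([-2.43415408e-04, -8.19351288e-04,  8.76536303e-04, -3.11076297e-03,
       -6.19393914e-04, -2.70420971e-05,  2.48768536e-03]), 'joint_efforts': array([ 1.99131275e-03, -5.50790477e+01,  1.14737559e+00, -1.87114084e+01,
       -5.21020882e-02,  1.92531548e-02,  9.54207985e-05]), 'tcp_pos': array([ 0.18871429, -0.62139467,  0.20467098]), 'orientation': array([-3.10590645e+00, -4.61232862e-01,  3.99605130e-04]), 'contact_force': array([ 0.23573857,  0.25254651, -0.75653197]), 'ft_torque': array([-0.02611293,  0.00938177,  0.00711595]), 'grasp_force': 0.0, 'finger_gap': 1.0005463843086129}
```

View pics/top0.png

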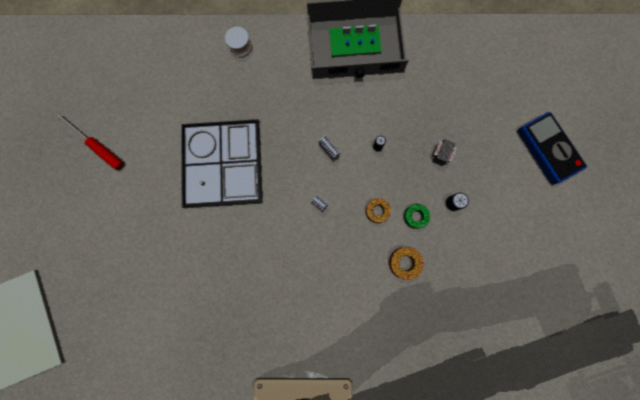

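View pics/scene0.png

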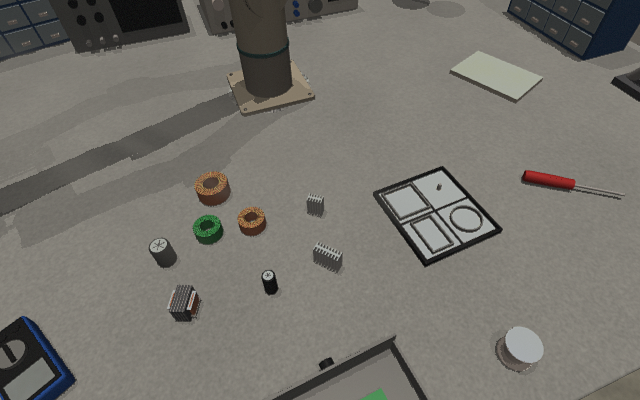

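The top view shows caddy at (182–261, 121–207): round upper left, slot upper right, post lower left, square lower right. The parts are: long sink (329,148), thin cap (379,143), block (445,152), short sink (319,203), small orange ring (378,210), green ring (417,215), large orange ring (407,263) and thick cap (458,201).

```bash
python3 - <<'E'
import cv2,numpy as np
a=cv2.imread("pics/top0.png")
b=cv2.resize(a[125:230,305:480],None,fx=4.5,fy=4.5,interpolation=cv2.INTER_CUBIC);cv2.imwrite("pics/c1.png",b)
b=cv2.resize(a[115:213,175:268],None,fx=6,fy=6,interpolation=cv2.INTER_CUBIC);cv2.imwrite("pics/c2.png",b)
E
```

```text
(no output)
```

View pics/c1.png

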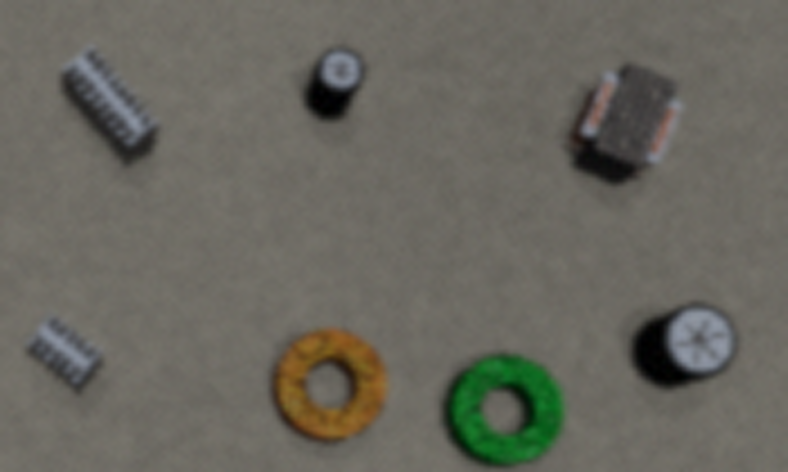

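View pics/c2.png

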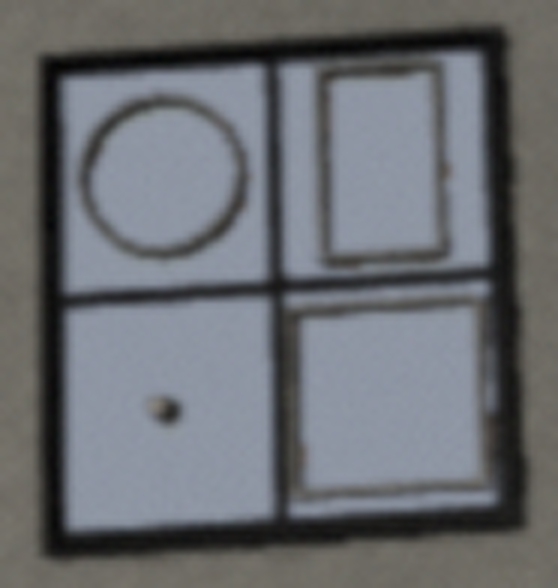

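```bash
cat > h.py <<'E'
import numpy as np,cv2,pickle
from scipy.spatial.transform import Rotation as Ro
def ray(d,uv,z):
    uv=np.atleast_2d(np.asarray(uv,float));p=np.c_[uv,np.ones(len(uv))]@np.linalg.inv(d["mtx"]).T@d["R"]
    c=-d["R"].T@d["t"];return (c+p*((z-c[2])/p[:,2])[:,None])[:,:2]
def rect(d,m,z):
    c=max(cv2.findContours(m,0,1)[0],key=cv2.contourArea)[:,0]
    return cv2.minAreaRect((ray(d,c,z)*1000).astype(np.float32))
def go(x,y,z,yaw=None):
    """tool-axis shift (cm) and twist to bring TCP to x,y,z (m) with tool-y heading yaw (deg, mod 180)"""
    from plant import env
    s=env.state();R=Ro.from_rotvec(s["orientation"]);M=R.as_matrix()
    h=np.degrees(np.arctan2(M[1,1],M[0,1]))
    out=(R.inv().apply(np.array([x,y,z])-s["tcp_pos"])*100).round(2)
    tw=None if yaw is None else np.radians(-((yaw-h+90)%180-90))
    print("t%.1f"%s["t"],"tcp",s["tcp_pos"].round(4),"tilt",M[:,2].round(3),"yaw%.1f"%h,"shift cm",out,"twist",tw and round(tw,3),"j7 %.2f"%s["joint_pos"][6],"gap %.1fmm"%(94*s["finger_gap"]),"F",round(s["grasp_force"],1))
E
cat > m.py <<'E'
from h import *
T=pickle.load(open("top0.pkl","rb"));S=pickle.load(open("scene0.pkl","rb"))
def comp(m,uv,r=22):
    w=np.zeros_like(m);u,v=uv;w[v-r:v+r,u-r:u+r]=m[v-r:v+r,u-r:u+r];return w
for n,d,P in(("top",T,dict(thick=(460,200),thin=(380,142),long=(329,148),short=(319,203),ring=(378,210),green=(417,215),big=(407,263),block=(445,152))),
           ("scene",S,dict(thick=(160,245),thin=(268,275),long=(327,256),short=(315,204),ring=(252,221),green=(208,229),big=(212,187),block=(184,302)))):
    hsv=cv2.cvtColor(d["image"],cv2.COLOR_BGR2HSV)
    br=cv2.inRange(hsv,(0,0,130),(180,90,255));sat=cv2.inRange(hsv,(0,110,50),(180,255,255))
    for k,uv in P.items():
        z=dict(thick=.05,thin=.05,long=.045,short=.045,block=.034).get(k,.02)
        m=comp(sat if k in("ring","green","big") else br,uv,14 if k in("thin","block") else 20)
        if k=="long" or k=="block" or k=="short": m=cv2.morphologyEx(m,3,np.ones((7,7)))
        try: r=rect(d,m,z);print(n,k,np.round(r[0],1),np.round(r[1],1),round(r[2],1))
        except Exception as e: print(n,k,e)
hsv=cv2.cvtColor(T["image"],cv2.COLOR_BGR2HSV);br=cv2.inRange(hsv,(90,0,115),(130,90,255))
w=np.zeros_like(br);w[118:210,178:265]=br[118:210,178:265]
pts=cv2.findNonZero(w)[:,0];print("bases",cv2.minAreaRect((ray(T,pts,.006)*1000).astype(np.float32)))
c=lambda u,v,z:(ray(T,[175+(u+.5)/6-.5,115+(v+.5)/6-.5],z)*1000).round(1)
print("round",c(163,177,.014),"slot",c(384,164,.014),"square",c(394,396,.014),"post tip",c(158,406,.021),"base",c(172,412,.006))
e=lambda u,v:(ray(T,[305+(u+.5)/4.5-.5,125+(v+.5)/4.5-.5],.04)*1000)[0].round(1)
for q in((625,65),(678,82),(598,142),(648,163)):print("blk",e(*q))
E
python3 m.py; python3 -c "
from h import go
go(.19,-.62,.2,0)"
```

```text
top thick [ 475.1 -336.7] [25.9 25.9] 0.0
top thin [ 608.1 -168.7] [13.2 13.8] 88.6
top long [597.1 -56.6] [46.   4.6] 39.6
top short [472.3 -33.9] [27.7  4.7] 50.0
top ring [ 457.  -165.2] [52.7 54. ] 44.4
top green [ 444.8 -251.1] [50.9 53.3] 0.0
top big [ 341.8 -223.2] [69.3 68.4] 88.4
top block [ 580.6 -331.9] [ 4.1 30.2] 66.2
scene thick [ 465.3 -331.8] [70.  90.4] 86.1
scene thin [ 606.3 -168.8] [47.  55.7] 73.0
scene long [605.2 -60.7] [71.8 80.6] 68.0
scene short [484.1 -40.1] [80.4 99.9] 67.9
scene ring [ 460.5 -165.1] [51.6 72.2] 84.4
scene green [ 443.2 -247. ] [64.7 53. ] 40.1
scene big [ 342. -225.] [66.6 96.1] 78.2
scene block [ 588.3 -310.8] [44.7 49.8] 83.4
bases ((567.9735107421875, 191.65353393554688), (177.8392333984375, 160.14657592773438), 3.2898097038269043)
round [[609.6 235.1]] slot [[614.7 150.6]] square [[524.2 143.6]] post tip [[519.1 230.2]] base [[519.6 229.6]]
blk [ 613.2 -311.5]
blk [ 604.5 -337.1]
blk [ 574.1 -296.3]
blk [ 563.5 -320.2]
t0.1 tcp [ 0.1887 -0.6214  0.2047] tilt [-0.     0.002 -1.   ] yaw-73.1 shift cm [ 0.16 -0.1   0.47] twist -1.276 j7 -0.02 gap 94.1mm F 0.0
```

```bash
python3 - <<'E'
s=open("h.py").read()
s=s.replace('''    out=(R.inv()''','''    tw=0. if yaw is None else np.radians(-((yaw-h+90)%180-90))
    R=R*Ro.from_rotvec([0,0,tw])
    out=(R.inv()''').replace('''    tw=None if yaw is None else np.radians(-((yaw-h+90)%180-90))
    print''','''    print''').replace('tw and round(tw,3)','round(tw,3)').replace('"""tool','"""twist first, then tool')
open("h.py","w").write(s)
E
python3 -c "
from h import go
go(.475,-.337,.1,-35)"
```

```text
t0.1 tcp [ 0.1887 -0.6214  0.2047] tilt [-0.     0.002 -1.   ] yaw-73.1 shift cm [39.71  7.15 10.5 ] twist -0.665 j7 -0.02 gap 94.1mm F 0.0
```

```bash
python3 -m handwheel '{"grip":[9.4,9.4,9.4,9.4,9.4,9.4,9.4,9.4,9.4,7],"delta_pos":[[5,0.9,0],[5,0.9,0],[5,0.9,0],[5,0.9,0],[5,0.9,0],[5,0.9,2],[5,0.9,3],[4.7,0.85,3],[0,0,2.5],[0,0,0]],"twist":[-0.17,-0.17,-0.17,-0.155,0,0,0,0,0,0]}' 20
python3 -c "
from h import go
go(.475,-.337,.012,-35)"
```

```text
t: 1.35
tcp_pos: [0.5154, -0.407, 0.0981]
orientation: [-2.782, -1.45, 0.004]
contact_force: [-0.2, -0.1, -0.2]
finger_gap: 0.931
grasp_force: 0.0
t1.4 tcp [ 0.5154 -0.407   0.0981] tilt [-0.005  0.003 -1.   ] yaw-34.9 shift cm [ 3.42 -7.28  8.65] twist 0.001 j7 -0.08 gap 87.6mm F 0.0
```

```bash
python3 -m handwheel '{"grip":[7,7,7,7,7,7],"delta_pos":[[1.7,-3.6,0],[1.7,-3.7,0],[0,0,3],[0,0,3],[0,0,1],[0,0,0]],"twist":[0,0,0,0,0,0]}'
python3 - <<'E'
from h import *
from plant import imaging
d=imaging.get_image("scene");cv2.imwrite("pics/s1.png",cv2.resize(d["image"][130:350,60:380],None,fx=2.4,fy=2.4))
go(.475,-.337,.012,-35)
E
```

```text
t: 2.1
tcp_pos: [0.4765, -0.3396, 0.0308]
orientation: [2.787, 1.449, -0.0]
contact_force: [0.4, -0.9, 0.3]
finger_gap: 0.743
grasp_force: 0.0
t2.1 tcp [ 0.477  -0.3397  0.0314] tilt [ 0.001 -0.001 -1.   ] yaw-35.1 shift cm [ 0.11 -0.32  1.94] twist -0.001 j7 -0.17 gap 70.0mm F 0.0
```

View pics/s1.png

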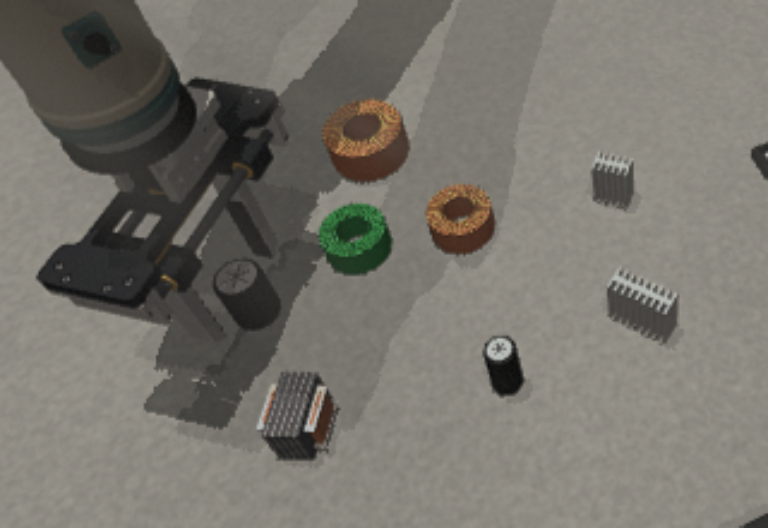

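The fingers straddle the thick cap at crop (245,290). I'll go down and close.

```bash
python3 -m handwheel '{"grip":[7,7,5,4,3,3,3,3,3,3],"delta_pos":[[0.1,-0.3,1],[0,0,0.9],[0,0,0],[0,0,0],[0,0,0],[0,0,0],[0,0,0],[0,0,0],[0,0,0],[0,0,0]],"twist":[0,0,0,0,0,0,0,0,0,0]}' 20
python3 -c "
from h import go
go(.6104,.2349,.12,20)"
```

```text
t: 3.4
tcp_pos: [0.475, -0.3364, 0.0117]
orientation: [2.786, 1.45, 0.0]
contact_force: [-0.1, 0.1, 2.1]
finger_gap: 0.375
grasp_force: 20.0
t3.4 tcp [ 0.475  -0.3364  0.0117] tilt [ 0.001 -0.    -1.   ] yaw-35.0 shift cm [ 49.05  32.27 -10.84] twist -0.96 j7 -0.17 gap 35.3mm F 20.0
```

```bash
python3 -m handwheel '{"grip":[3,3,3,3,3,3,3,3,3,3],"delta_pos":[[0,0,-2],[0,0,-3],[0,0,-3],[0,0,-2.8],[0,0,0],[0,0,0],[2,1.3,0],[4,2.6,0],[4,2.6,0],[4,2.6,0]],"twist":[0,-0.16,-0.16,-0.16,-0.16,-0.16,-0.16,0,0,0]}'
python3 -m handwheel '{"grip":[3,3,3,3,3,3,3,3,3],"delta_pos":[[4,2.6,0],[4,2.6,0],[4,2.6,0],[4,2.6,0],[4,2.6,0],[4,2.6,0],[4,2.6,0],[3,2,0],[0,0,0]],"twist":[0,0,0,0,0,0,0,0,0]}'
python3 -c "
from h import go
go(.6104,.2349,.0185,20)"
```

```text
t: 4.65
tcp_pos: [0.5158, -0.1733, 0.1192]
orientation: [-1.802, -2.572, 0.0]
contact_force: [-0.1, -1.2, -0.1]
finger_gap: 0.381
grasp_force: 20.0
t: 5.78
tcp_pos: [0.5991, 0.1902, 0.1191]
orientation: [-1.794, -2.577, -0.003]
contact_force: [-1.0, -0.2, -1.2]
finger_gap: 0.38
grasp_force: 20.0
t5.8 tcp [0.5991 0.1902 0.1191] tilt [-0.     0.003 -1.   ] yaw20.3 shift cm [ 3.79  2.58 10.07] twist 0.005 j7 -0.27 gap 35.7mm F 20.0
```

```bash
python3 -m handwheel '{"grip":[3,3,3,3,3,3,3,3],"delta_pos":[[1.9,1.3,0],[1.9,1.3,0],[0,0,3],[0,0,3],[0,0,2],[0,0,1],[0,0,0.5],[0,0,0]],"twist":[0,0,0,0,0,0,0,0]}'
python3 -c "
from h import go
go(.6104,.2349,.018,20)"
```

```text
t: 6.78
tcp_pos: [0.6117, 0.2304, 0.0249]
orientation: [1.802, 2.573, 0.001]
contact_force: [-0.0, 0.3, -0.7]
finger_gap: 0.378
grasp_force: 20.0
t6.8 tcp [0.6117 0.2304 0.0249] tilt [ 0.001  0.    -1.   ] yaw20.0 shift cm [0.47 0.03 0.69] twist -0.0 j7 -0.36 gap 35.6mm F 20.0
```

```bash
python3 -m handwheel '{"grip":[3,3,3,3,3,3],"delta_pos":[[0.4,0,0],[0,0,0.3],[0,0,0.2],[0,0,0.15],[0,0,0.05],[0,0,0]],"twist":[0,0,0,0,0,0]}'
python3 -c "
from h import go
go(.6104,.2349,.0177,20)"
```

```text
t: 7.52
tcp_pos: [0.6101, 0.2345, 0.0206]
orientation: [1.801, 2.573, 0.001]
contact_force: [-5.1, -2.6, 18.3]
finger_gap: 0.373
grasp_force: 20.0
t7.5 tcp [0.6101 0.2345 0.0206] tilt [ 0.001 -0.    -1.   ] yaw20.0 shift cm [0.03 0.04 0.29] twist -0.0 j7 -0.37 gap 35.1mm F 20.0
```

The floor is evidently at 9 mm, which matches the 18 N contact, so the cap is seated. I'll relieve the pressure and release.

```bash
python3 -m handwheel '{"grip":[3,3.8,4.5,5.5,6.5,7,7,7,7,7],"delta_pos":[[0,0,-0.2],[0,0,0],[0,0,0],[0,0,0],[0,0,0],[0,0,-2],[0,0,-3],[0,0,-3],[0,0,-3],[0,0,0]],"twist":[0,0,0,0,0,0,0,0,0,0]}'
python3 -c "
from h import go
go(.597,-.0566,.12,129.6)"
```

```text
t: 8.78
tcp_pos: [0.612, 0.2352, 0.1334]
orientation: [1.8, 2.57, 0.009]
contact_force: [-0.1, 0.4, -0.1]
finger_gap: 0.745
grasp_force: 0.0
t8.8 tcp [0.612  0.2352 0.1334] tilt [ 0.006  0.003 -1.   ] yaw20.0 shift cm [-19.76  21.53   1.25] twist 1.228 j7 -0.32 gap 70.0mm F 0.0
```

```bash
python3 -m handwheel '{"grip":[7,7,7,7,7,7,7],"delta_pos":[[0,0,0],[0,0,0],[0,0,0],[0,0,0],[0,0,0],[0,0,0],[0,0,0]],"twist":[0.175,0.175,0.175,0.175,0.175,0.175,0.178]}'
python3 -m handwheel '{"grip":[7,7,7,7,7,7,7,7,6,6],"delta_pos":[[-3,3.3,0],[-4,4.3,0],[-4,4.3,0],[-4,4.3,0],[-3.8,4.3,0],[-1,1,0],[0,0,2],[0,0,3],[0,0,1],[0,0,0]],"twist":[0,0,0,0,0,0,0,0,0,0]}'
python3 - <<'E'
from h import *
from plant import imaging
d=imaging.get_image("scene");cv2.imwrite("pics/s2.png",cv2.resize(d["image"][100:320,200:520],None,fx=2.4,fy=2.4))
go(.597,-.0566,.012,129.6)
E
```

```text
t: 9.65
tcp_pos: [0.6093, 0.2339, 0.129]
orientation: [-2.959, -1.057, 0.002]
contact_force: [0.3, 0.8, 0.0]
finger_gap: 0.745
grasp_force: 0.0
t: 10.9
tcp_pos: [0.5942, -0.0569, 0.069]
orientation: [-2.954, -1.066, 0.002]
contact_force: [0.7, -0.1, 0.3]
finger_gap: 0.639
grasp_force: 0.0
t10.9 tcp [ 0.5949 -0.0572  0.0698] tilt [ 0.  0. -1.] yaw-50.3 shift cm [0.2  0.09 5.78] twist 0.001 j7 -0.87 gap 60.0mm F 0.0
```

View pics/s2.png

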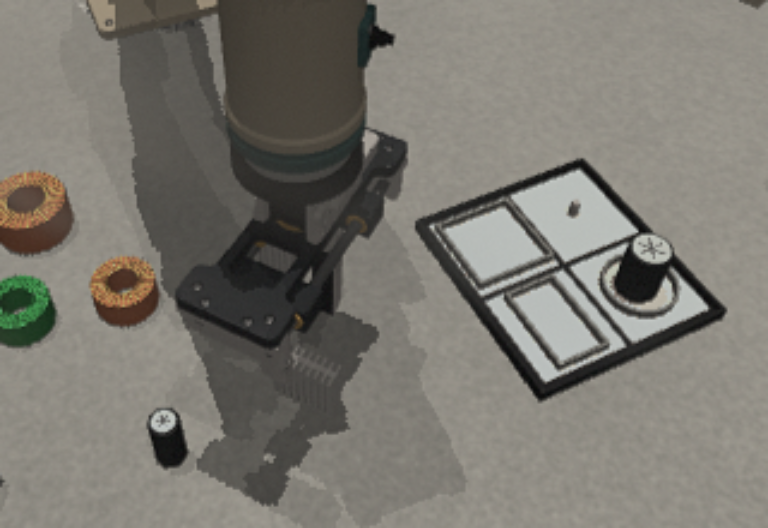

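The cap stands centred in the round well at crop (645,275). The sink is under the gripper at crop (310,370). I'll descend carefully.

```bash
python3 -m handwheel '{"grip":[6,6,6,6,4,3,1.5,1.5,1.5,1.5],"delta_pos":[[0.1,0,1],[0.1,0.1,2],[0,0,2],[0,0,0.8],[0,0,0],[0,0,0],[0,0,0],[0,0,0],[0,0,0],[0,0,0]],"twist":[0,0,0,0,0,0,0,0,0,0]}' 20
python3 -c "
from h import go
go(.6154,.1511,.12,93.4)"
```

```text
t: 12.2
tcp_pos: [0.597, -0.0573, 0.0119]
orientation: [2.955, 1.065, 0.001]
contact_force: [-0.9, 0.2, 4.5]
finger_gap: 0.213
grasp_force: 20.0
t12.2 tcp [ 0.597  -0.0573  0.0119] tilt [ 0.001 -0.    -1.   ] yaw-50.4 shift cm [  3.08 -20.69 -10.81] twist 0.632 j7 -0.88 gap 20.0mm F 20.0
```

```bash
python3 -m handwheel '{"grip":[1.5,1.5,1.5,1.5,1.5,1.5,1.5,1.5,1.5,1.5],"delta_pos":[[0,0,-2],[0,0,-3],[0,0,-3],[0,0,-2.8],[0,0,0],[0.5,-3,0],[0.6,-4,0],[0.7,-4,0],[0.6,-4,0],[0.6,-4,0]],"twist":[0,0.16,0.16,0.16,0.152,0,0,0,0,0]}'
python3 -c "
from h import go
go(.6154,.1511,.021,93.4)"
```

```text
t: 13.45
tcp_pos: [0.6155, 0.1356, 0.1207]
orientation: [-3.14, -0.094, -0.001]
contact_force: [0.8, -0.5, 0.6]
finger_gap: 0.21
grasp_force: 20.0
t13.4 tcp [0.6155 0.1356 0.1207] tilt [ 0.001  0.001 -1.   ] yaw-86.6 shift cm [ 0.07 -1.54  9.97] twist 0.001 j7 -1.63 gap 19.8mm F 20.0
```

```bash
python3 -m handwheel '{"grip":[1.5,1.5,1.5,1.5,1.5,1.5,1.5],"delta_pos":[[0.1,-1.5,0],[0,0,2],[0,0,3],[0,0,2],[0,0,1.5],[0,0,0.7],[0,0,0]],"twist":[0,0,0,0,0,0,0]}'
python3 -c "
from h import go
go(.6154,.1511,.0209,93.4)"
```

```text
t: 14.32
tcp_pos: [0.6155, 0.149, 0.0274]
orientation: [3.14, 0.093, -0.0]
contact_force: [-0.2, -0.3, -0.3]
finger_gap: 0.218
grasp_force: 20.0
t14.3 tcp [0.6155 0.149  0.0274] tilt [-0. -0. -1.] yaw-86.6 shift cm [ 0.   -0.21  0.65] twist 0.0 j7 -1.63 gap 20.5mm F 20.0
```

```bash
python3 -m handwheel '{"grip":[1.5,1.5,1.5,1.5,1.5],"delta_pos":[[0,-0.2,0],[0,0,0.3],[0,0,0.25],[0,0,0.15],[0,0,0]],"twist":[0,0,0,0,0]}'
python3 -c "
from h import go
go(.6154,.1511,.0209,93.4)"
```

```text
t: 14.95
tcp_pos: [0.6153, 0.1512, 0.0209]
orientation: [-3.14, -0.094, 0.0]
contact_force: [-1.3, -0.4, 4.3]
finger_gap: 0.209
grasp_force: 20.0
t14.9 tcp [0.6153 0.1512 0.0209] tilt [-0.  0. -1.] yaw-86.6 shift cm [0.01 0.01 0.  ] twist 0.0 j7 -1.63 gap 19.6mm F 20.0
```

```bash
python3 -m handwheel '{"grip":[2.4,3,3.8,4.5,4.5,5,6,7,8,8],"delta_pos":[[0,0,0],[0,0,0],[0,0,0],[0,0,0],[0,0,-1],[0,0,-3],[0,0,-3],[0,0,-3],[0,0,0],[0,0,0]],"twist":[0,0,0,0,0,0,0,0,0,0]}'
python3 -c "
from h import go
go(.5888,-.315,.12,-23)"
```

```text
t: 16.2
tcp_pos: [0.6148, 0.1511, 0.1201]
orientation: [3.14, 0.094, -0.001]
contact_force: [0.7, 1.0, -0.5]
finger_gap: 0.852
grasp_force: 0.0
t16.2 tcp [0.6148 0.1511 0.1201] tilt [-0.001 -0.    -1.   ] yaw-86.6 shift cm [-4.392e+01  1.582e+01  1.000e-02] twist -1.109 j7 -1.65 gap 80.0mm F 0.0
```

```bash
python3 -m handwheel '{"grip":[8,8,8,8,8,8,8],"delta_pos":[[0,0,0],[0,0,0],[0,0,0],[0,0,0],[0,0,0],[0,0,0],[0,0,0]],"twist":[-0.16,-0.16,-0.16,-0.16,-0.16,-0.16,-0.149]}'
python3 -m handwheel '{"grip":[8,8,8,8,8,8,8,8,8,8],"delta_pos":[[-3,1.1,0],[-5,1.8,0],[-5,1.8,0],[-5,1.8,0],[-5,1.8,0],[-5,1.8,0],[-5,1.8,0],[-5,1.8,0],[-4,1.4,0],[-1.9,0.7,0]],"twist":[0,0,0,0,0,0,0,0,0,0]}'
python3 -m handwheel '{"grip":[8,8,8],"delta_pos":[[0,0,2],[0,0,3],[0,0,0]],"twist":[0,0,0]}'
python3 - <<'E'
from h import *
from plant import imaging
d=imaging.get_image("scene");cv2.imwrite("pics/s3.png",cv2.resize(d["image"][120:370,100:520],None,fx=1.9,fy=1.9))
go(.5888,-.315,.012,-23)
E
```

```text
t: 17.08
tcp_pos: [0.6142, 0.1509, 0.1188]
orientation: [-2.615, -1.739, 0.004]
contact_force: [0.7, -0.1, 0.2]
finger_gap: 0.848
grasp_force: 0.0
t: 18.32
tcp_pos: [0.5871, -0.3175, 0.1188]
orientation: [-2.622, -1.728, 0.003]
contact_force: [0.6, 0.2, -1.2]
finger_gap: 0.852
grasp_force: 0.0
t: 18.7
tcp_pos: [0.5872, -0.3118, 0.0676]
orientation: [-2.613, -1.732, 0.004]
contact_force: [-0.2, 0.5, 0.9]
finger_gap: 0.853
grasp_force: 0.0
t18.8 tcp [ 0.5885 -0.3127  0.0693] tilt [-0.002  0.002 -1.   ] yaw-22.9 shift cm [-0.21  0.14  5.73] twist 0.001 j7 -0.10 gap 80.3mm F 0.0
```

View pics/s3.png

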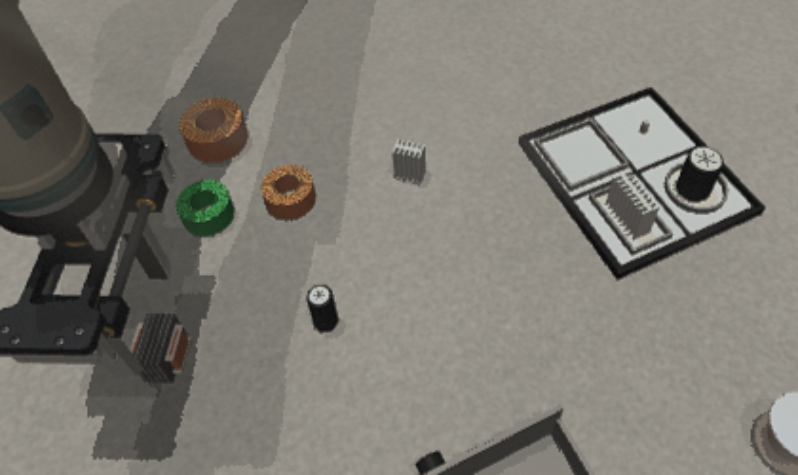

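The sink stands in the slot at crop (632,210). The block at crop (160,348) lies between the fingers.

```bash
python3 -m handwheel '{"grip":[8,8,8,8,7,6,5,4,4,4],"delta_pos":[[-0.2,0.1,1],[0,0,2],[0,0,1.9],[0,0,0.8],[0,0,0],[0,0,0],[0,0,0],[0,0,0],[0,0,0],[0,0,0]],"twist":[0,0,0,0,0,0,0,0,0,0]}' 30
python3 -c "
from h import go
go(.5236,.1457,.13,3.4)"
```

```text
t: 20.0
tcp_pos: [0.5889, -0.317, 0.0141]
orientation: [-2.62, -1.733, 0.001]
contact_force: [-2.7, 1.7, 6.2]
finger_gap: 0.511
grasp_force: 30.0
t20.0 tcp [ 0.5889 -0.317   0.0141] tilt [-0. -0. -1.] yaw-23.0 shift cm [ 46.57  -3.77 -11.6 ] twist -0.462 j7 -0.11 gap 48.0mm F 30.0
```

```bash
python3 -m handwheel '{"grip":[4,4,4,4,4,4,4,4,4,4],"delta_pos":[[0,0,-2],[0,0,-3],[0,0,-3],[0,0,-3.5],[3,-0.2,0],[4,-0.3,0],[4.5,-0.4,0],[4.5,-0.4,0],[4.5,-0.4,0],[4.5,-0.4,0]],"twist":[0,-0.154,-0.154,-0.154,0,0,0,0,0,0]}' 40
python3 -m handwheel '{"grip":[4,4,4,4,4,4],"delta_pos":[[4.5,-0.4,0],[4.5,-0.4,0],[4.5,-0.4,0],[4,-0.3,0],[3,-0.2,0],[0,0,0]],"twist":[0,0,0,0,0,0]}'
python3 -c "
from h import go
go(.5236,.1457,.0231,3.4)"
```

```text
t: 21.25
tcp_pos: [0.5534, -0.0672, 0.1294]
orientation: [2.153, 2.286, 0.002]
contact_force: [1.0, 0.4, -3.0]
finger_gap: 0.511
grasp_force: 40.0
t: 22.0
tcp_pos: [0.5239, 0.1388, 0.1294]
orientation: [-2.147, -2.293, -0.005]
contact_force: [-0.2, -0.5, -2.7]
finger_gap: 0.508
grasp_force: 40.0
t22.0 tcp [0.5239 0.1388 0.1294] tilt [ 0.002  0.002 -1.   ] yaw3.7 shift cm [ 0.67 -0.   10.64] twist 0.006 j7 -0.48 gap 47.7mm F 40.0
```

```bash
python3 -m handwheel '{"grip":[4,4,4,4,4,4,4],"delta_pos":[[0.5,0,0],[0,0,2],[0,0,3],[0,0,3],[0,0,1.5],[0,0,0.4],[0,0,0]],"twist":[0,0,0,0,0,0,0]}'
python3 -c "
from h import go
go(.5236,.1457,.0231,3.4)"
```

```text
t: 22.88
tcp_pos: [0.5242, 0.1399, 0.03]
orientation: [2.154, 2.286, 0.001]
contact_force: [-0.8, -0.3, -3.2]
finger_gap: 0.506
grasp_force: 40.0
t22.9 tcp [0.5242 0.1399 0.03  ] tilt [ 0.001  0.    -1.   ] yaw3.4 shift cm [ 0.58 -0.03  0.69] twist 0.0 j7 -0.55 gap 47.5mm F 40.0
```

```bash
python3 -m handwheel '{"grip":[4,4,4,4,4,4],"delta_pos":[[0.55,0,0],[0,0,0.3],[0,0,0.25],[0,0,0.15],[0,0,0.05],[0,0,0]],"twist":[0,0,0,0,0,0]}'
python3 -c "
from h import go
go(.5236,.1457,.0231,3.4)"
```

```text
t: 23.62
tcp_pos: [0.5232, 0.1454, 0.023]
orientation: [2.154, 2.287, -0.0]
contact_force: [-3.2, -0.4, 9.1]
finger_gap: 0.507
grasp_force: 40.0
t23.6 tcp [0.5232 0.1454 0.023 ] tilt [ 0. -0. -1.] yaw3.4 shift cm [ 0.03  0.04 -0.01] twist 0.001 j7 -0.57 gap 47.7mm F 40.0
```

```bash
python3 -m handwheel '{"grip":[5.2,5.7,6.2,6.6,6.6,7,7.5,8,8,8],"delta_pos":[[0,0,0],[0,0,0],[0,0,0],[0,0,0],[0,0,-1],[0,0,-3],[0,0,-3],[0,0,-3],[0,0,0],[0,0,0]],"twist":[0,0,0,0,0,0,0,0,0,0]}'
python3 -c "
from h import go
go(.458,-.165,.12,3.4)"
```

```text
t: 24.88
tcp_pos: [0.5229, 0.1452, 0.1218]
orientation: [-2.154, -2.287, 0.001]
contact_force: [0.2, 0.3, -0.5]
finger_gap: 0.85
grasp_force: 0.0
t24.9 tcp [0.5229 0.1452 0.1218] tilt [-0. -0. -1.] yaw3.4 shift cm [-30.58  -8.32   0.19] twist 0.001 j7 -0.51 gap 79.9mm F 0.0
```

```bash
python3 -m handwheel '{"grip":[8,8,8,8,8,8,8,8,8,8],"delta_pos":[[-3,-0.8,0],[-5,-1.4,0],[-5,-1.4,0],[-5,-1.3,0],[-5,-1.3,0],[-5,-1.3,0],[-2.6,-0.8,1],[0,0,3],[0,0,1],[0,0,0]],"twist":[0,0,0,0,0,0,0,0,0,0]}'
python3 - <<'E'
from h import *
from plant import imaging
d=imaging.get_image("scene");cv2.imwrite("pics/s4.png",cv2.resize(d["image"][120:370,100:520],None,fx=1.9,fy=1.9))
go(.458,-.165,.005,3.4)
E
```

```text
t: 26.12
tcp_pos: [0.4581, -0.164, 0.0711]
orientation: [-2.151, -2.287, 0.001]
contact_force: [0.1, 0.3, 0.7]
finger_gap: 0.85
grasp_force: 0.0
t26.2 tcp [ 0.4587 -0.1642  0.0718] tilt [-0.001  0.001 -1.   ] yaw3.5 shift cm [-0.08 -0.07  6.68] twist 0.002 j7 0.00 gap 79.9mm F 0.0
```

View pics/s4.png

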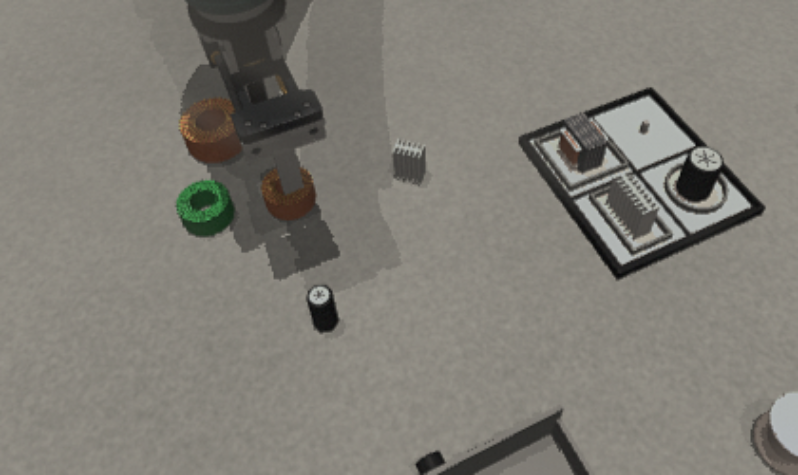

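The block is in the square well at crop (583,145). The gripper is above the small orange ring at crop (288,192).

```bash
python3 -m handwheel '{"grip":[8,8,8,8,7,6,5,5,5,5],"delta_pos":[[-0.05,-0.05,1],[0,0,2.5],[0,0,2.2],[0,0,0.9],[0,0,0],[0,0,0],[0,0,0],[0,0,0],[0,0,0],[0,0,0]],"twist":[0,0,0,0,0,0,0,0,0,0]}' 40
python3 -c "
from h import go
go(.5186,.2295,.12,-41.6)"
```

```text
t: 27.42
tcp_pos: [0.4584, -0.1657, 0.0066]
orientation: [2.154, 2.286, -0.0]
contact_force: [-0.6, 0.1, 6.4]
finger_gap: 0.573
grasp_force: 40.0
t27.4 tcp [ 0.4584 -0.1657  0.0066] tilt [ 0. -0. -1.] yaw3.4 shift cm [ 33.55 -21.73 -11.35] twist 0.786 j7 -0.05 gap 53.8mm F 40.0
```

```bash
python3 -m handwheel '{"grip":[5,5,5,5,5,5,5,5,5,5],"delta_pos":[[0,0,-2],[0,0,-3],[0,0,-3],[0,0,-3.3],[0,0,0],[0,0,0],[2.5,-1.6,0],[3.5,-2.3,0],[4,-2.6,0],[4,-2.6,0]],"twist":[0,0.157,0.157,0.157,0.157,0.157,0,0,0,0]}'
python3 -m handwheel '{"grip":[5,5,5,5,5,5,5],"delta_pos":[[4,-2.6,0],[4,-2.6,0],[4,-2.6,0],[4,-2.6,0],[3,-1.9,0],[0.5,-0.3,0],[0,0,0]],"twist":[0,0,0,0,0,0,0]}'
python3 -c "
from h import go
go(.5186,.2295,.0156,-41.6)"
```

```text
t: 28.68
tcp_pos: [0.483, 0.001, 0.1189]
orientation: [-2.865, -1.289, -0.0]
contact_force: [1.8, -0.3, -3.0]
finger_gap: 0.574
grasp_force: 40.0
t: 29.55
tcp_pos: [0.5175, 0.2286, 0.1186]
orientation: [2.864, 1.29, -0.002]
contact_force: [0.1, -0.3, -2.8]
finger_gap: 0.574
grasp_force: 40.0
t29.6 tcp [0.5175 0.2286 0.1186] tilt [-0.001 -0.001 -1.   ] yaw-41.5 shift cm [ 0.15  0.02 10.3 ] twist 0.001 j7 -1.21 gap 54.0mm F 40.0
```

```bash
python3 -m handwheel '{"grip":[5,5,5,5,5,5],"delta_pos":[[0.15,0,1],[0,0,3],[0,0,2.5],[0,0,1.2],[0,0,0],[0,0,0]],"twist":[0,0,0,0,0,0]}'
python3 - <<'E'
from h import *
from plant import imaging
d=imaging.get_image("scene");cv2.imwrite("pics/s5.png",cv2.resize(d["image"][150:280,350:520],None,fx=4,fy=4))
go(.5186,.2295,.0156,-41.6)
E
```

```text
t: 30.3
tcp_pos: [0.5198, 0.2303, 0.0427]
orientation: [2.865, 1.289, 0.002]
contact_force: [-0.3, 0.4, -2.0]
finger_gap: 0.573
grasp_force: 40.0
t30.4 tcp [0.5198 0.2305 0.0429] tilt [ 0.002  0.001 -1.   ] yaw-41.6 shift cm [-0.16 -0.03  2.73] twist 0.001 j7 -1.22 gap 53.9mm F 40.0
```

View pics/s5.png

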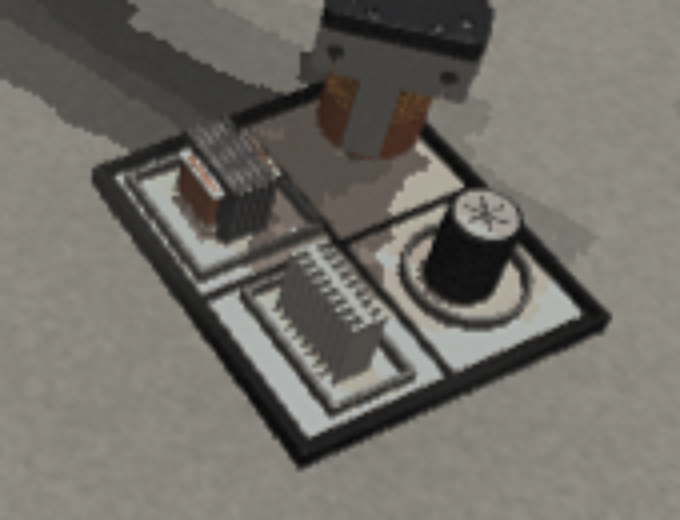

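All three placed parts look seated, and the ring hangs over the post well at crop (370,120). I'll lower it slowly.

```bash
python3 -m handwheel '{"grip":[5,5,5,5,5,5,5,5],"delta_pos":[[-0.15,0,0.5],[0,0,0.6],[0,0,0.5],[0,0,0.4],[0,0,0.3],[0,0,0.2],[0,0,0.1],[0,0,0]],"twist":[0,0,0,0,0,0,0,0]}'
python3 -c "
from h import go
go(.5186,.2295,.0156,-41.6)"
```

```text
t: 31.35
tcp_pos: [0.5181, 0.2292, 0.016]
orientation: [2.865, 1.289, 0.0]
contact_force: [0.3, 0.5, -1.9]
finger_gap: 0.57
grasp_force: 40.0
t31.4 tcp [0.5181 0.2292 0.016 ] tilt [ 0.  0. -1.] yaw-41.5 shift cm [0.06 0.02 0.04] twist 0.001 j7 -1.22 gap 53.6mm F 40.0
```

```bash
python3 -m handwheel '{"grip":[5,5,5],"delta_pos":[[0,0,0.05],[0,0,0.05],[0,0,0]],"twist":[0,0,0]}'
python3 -c "
from h import go
go(.5186,.2295,.0156,-41.6)"
```

```text
t: 31.72
tcp_pos: [0.5182, 0.2292, 0.0157]
orientation: [-2.865, -1.289, -0.001]
contact_force: [-1.2, -0.6, 5.3]
finger_gap: 0.578
grasp_force: 40.0
t31.7 tcp [0.5182 0.2292 0.0157] tilt [ 0.  0. -1.] yaw-41.5 shift cm [0.05 0.01 0.01] twist 0.001 j7 -1.22 gap 54.4mm F 40.0
```

Contact, so the ring is down. I'll release, lift and back away.

```bash
python3 -m handwheel '{"grip":[5.7,6.1,6.5,6.5,6.5,6.5,7,7,7,7],"delta_pos":[[0,0,0],[0,0,0],[0,0,0],[0,0,-1],[0,0,-3],[0,0,-4],[0,0,-4],[-4,3,-1],[-5,3,0],[-5,3,0]],"twist":[0,0,0,0,0,0,0,0,0,0]}'
python3 -m handwheel '{"grip":[7,7,7,7,7,7],"delta_pos":[[-5,3,0],[-5,3,0],[-4,3,0],[-4,3,0],[0,0,0],[0,0,0]],"twist":[0,0,0,0,0,0]}'
python3 - <<'E'
from h import *
from plant import imaging
d=imaging.get_image("scene");t=imaging.get_image("top")
a=cv2.resize(d["image"][140:310,140:520],None,fx=2,fy=2,interpolation=2)
b=cv2.resize(t["image"][115:213,175:375],None,fx=2.6,fy=2.6,interpolation=2)
c=np.zeros((a.shape[0]+b.shape[0],760,3),np.uint8);c[:a.shape[0]]=a;c[a.shape[0]:,:b.shape[1]]=b
cv2.imwrite("pics/f.png",c);print(c.shape);go(.5,.2,.1)
E
```

```text
t: 32.98
tcp_pos: [0.4925, 0.0632, 0.1459]
orientation: [2.864, 1.29, 0.003]
contact_force: [-0.6, 0.2, 0.5]
finger_gap: 0.743
grasp_force: 0.0
t: 33.72
tcp_pos: [0.4632, -0.1489, 0.1453]
orientation: [-2.865, -1.289, -0.001]
contact_force: [-0.6, 0.2, -0.4]
finger_gap: 0.745
grasp_force: 0.0
(595, 760, 3)
t33.8 tcp [ 0.4634 -0.1479  0.1452] tilt [ 0.     0.001 -1.   ] yaw-41.4 shift cm [ 28.52 -20.25   4.55] twist 0.0 j7 -0.52 gap 69.9mm F 0.0
```

View pics/f.png

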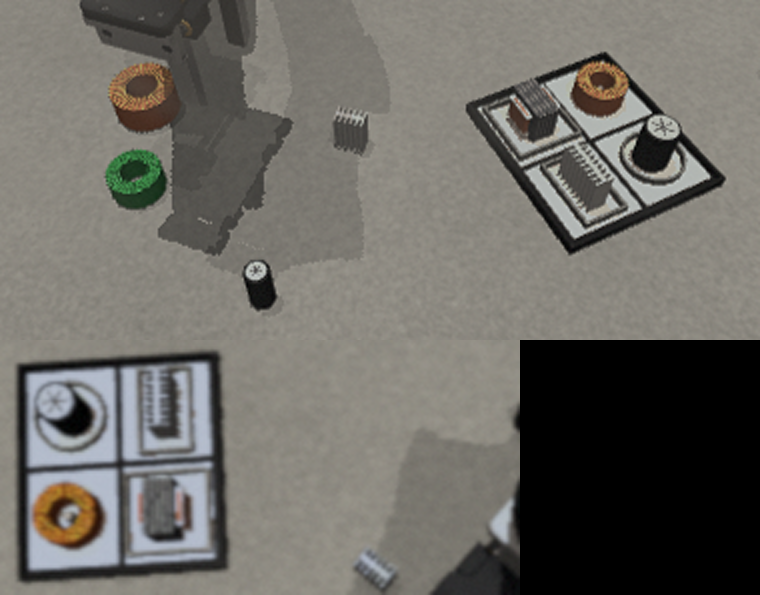

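All four parts stand in their holders: cap (660,145), sink (585,180), block (533,112), and ring over the post (600,88). The look-alikes haven't moved, so I'm handing in.

```bash
python3 -c "
from plant import workorder
print(workorder.finish_job())"
```

```text
the job is handed in; nothing more can be done
None
```

The caddy is filled in the order asked and handed in at about 34 s, with all four parts standing in their holders in the last pictures and the thin capacitor and short heat sink left where they were.

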